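# Lock the shelf rack's sliding stop against the medicine things

## Task

Slide the stop of the shelf rack along its rail until the dropper bottle and the pill splitter are pushed together snugly, with no gap left, between the stop and the rack's end wall. Then flip the stop's cam lever all the way over until it lies flat, so that the stop is clamped there. Keep the bottle standing, and leave the cup and the tweezer case where they are.

Things in the scene. Friction and masses are not known exactly. Their poses are not given: they have to be found in the camera images.
- rack: white plastic shelf rack, fixed to the shelf, 110 (x) by 260 (y) mm. Origin: centre of its underside; z up, y along the rail to the end wall. Tray on its -x side (towards the robot): floor at z = 6 mm, 46 mm wide, centre line x = -17 mm, lips 22 mm high. Aluminium rail beside it: centre x = +35 mm, top at z = 18 mm
- rack_end (a point): foot of the tray's end wall, middle of its inner face: rack x = -17, y = +120, z = 6 mm. The wall is 50 mm high; bottle and splitter are to be pressed against it in a row
- stop (a joint): slide of the grey plastic stop along the rail, m, 0 to 0.170, growing towards the end wall (+y). Lever open: slides with 2.5 N of friction (up to 2 N more for the things it pushes) and stays where left; the closed row stops it at about 0.112
- stop_back (a point): centre of the flat back (-y) face of the stop's carriage, 21 mm over the shelf: push here towards +y. The carriage is 34 (x) by 50 (y) mm, z = 8 to 34 mm over the shelf, centred over the rail; this face is at rack x = +35, y = -130 mm + slide value
- stop_face (a point): centre of the pushing (+y) face of the stop's paddle, 26 mm over the shelf; rack y = -80 mm + slide value. The paddle is a plate 8 mm thick across the tray, up to 44 mm over the shelf, flush with the carriage's +y face
- lever (a joint): angle of the steel cam lever on top of the carriage, rad. 0 = fully open, leaning 0.35 rad from upright to the rack's -x (robot's side); 0.35 = upright; 1.92 = closed: level, pointing to the rack's +x. Stays where left (0.06 N m friction, 1 to 2 N at the tip); over the last 0.65 rad the cam bites on the rail: about 4 N at the tip, and it clamps the stop
- lever_hinge (a point): lever's hinge axis (along the rack's y), mid-width of the lever and of the carriage (25 mm ahead of its back face), over the rail's centre (rack x = +35 mm), 42 mm over the shelf
- lever_tip (a point): middle of the lever's round end bar (10 mm thick, 18 mm wide), 47 mm from the hinge axis; the lever's arm is 14 mm wide (rack y) and 8 mm thick
- bottle: brown glass medicine bottle with a black collar and rubber dropper bulb, standing loose in the tray: 36 mm across, 85 mm tall, 90 g. Origin: centre of its underside, z up
- splitter: blue plastic pill splitter, a flat box lying loose in the tray: 38 (x) by 52 (y) by 24 mm high, 60 g. Origin: centre of its underside. Either it or the bottle may be the one nearer the end wall
- cup: white plastic cup, 70 mm across, 85 mm high, on the shelf to the left of the rack; leave alone. Origin: centre of its underside. (On the rack's other side, over 100 mm from it, a fixed drawer unit 160 mm high stands)
- tweezer_case: steel tweezer case, 26 by 125 by 14 mm, lying on the shelf beyond the rack; leave alone. Origin: centre of its underside
Mind the look-alikes: they are no part of the job. There is more than one size of the bottle; the job needs the smaller. What is meant by the splitter is not yellow, and is the larger of those in its own colour.

How it is judged:
By the outcome, as a careful person would: the job done as asked, in the order asked, and still so for the second after the job is handed in, with the robot touching nothing.
It also fails if it takes over 48 s, if anything falls off the work surface, if the arm or the gripper's body presses on something with over 40 N, if the wrist force passes 120 N, or if a joint passes its speed limit or range.

## Robot

A 6-joint arm with a two-finger parallel gripper is mounted at the origin on the work surface. World frame = base frame: x ahead of the robot, y to its left, z up, the work surface at z = 0. Lengths are in m, angles in degrees, forces in N, time in s.
With the tool pointing down it reaches from about 0.375 to 0.9 m from the base axis. Payload 3.1 kg.
Tool frame: the origin (TCP) lies on the centre line of the jaws, within the pads' length; the fingertips stand 17 mm ahead of it and the grasp point (between the pads) lies 2 mm behind it; z points along the fingers, y is the line along which they close (so a half turn about z gives the same grasp; the last joint's range is limited). The gripper opens to 87 mm and grips with 3 to 60 N. Pads are 19 mm wide; open, the fingers measure 117 mm over their backs; the gripper's body (75 mm by 190 mm) begins 51 mm behind the grasp point.
Start: joints at [55.09, 30.224, 82.088, -0, 67.689, -10.227], TCP at [0.261, 0.568, 0.24] pointing down, gripper open.
Joint ranges: [-176.69, 176.69], [-43.24, 126.21], [12.49, 139.97], [-82, 262], [0, 151.66], [-163.58, 163.58]. Speed limits (degrees/s): [159.86, 159.86, 180, 180, 180, 180].

## Interface

Orientations are given as a 3x3 rotation matrix whose columns are the frame's x, y, z axes.
In Python, from rig import bot, imaging, finder gives the robot as it stands. The module is installed in compiled form; this text tells all that it offers.
- The arm moves only by the tool play_rows, never from a script. Its argument "motion" is a list that holds one entry, the list of rows, each a list of 6 numbers: the shift along the tool's x, y, z in parts of the range, where 1.0 means 1 m, then the turn, a rotation vector about the tool's x, y, z in a scale on which 1.0 is 90 degrees. In form: [[[dx, dy, dz, wx, wy, wz], ...]]. A call has 1 to 8 rows; each row is the pose to reach, as a shift and turn from the pose commanded when the call began, along the tool's axes at that moment; what a row does not reach only later rows make up. A row lasts 1/12 s, in which the tool goes at most 41.7 mm and 7.16 degrees, less where a joint would pass 70% of its speed; a pose out of reach is approached as far as the arm can. No shift or turn number may pass 1 either way. A call with a gripper value outside its range is refused whole. "fingers" is the finger opening in m, from 0 to 0.087, set as the call begins (left out, the last holds). The fingers move at their own pace and stop on an object; the grip force is fixed at half the most. Time passes only in rows, so rows that repeat a pose let the fingers close. It gives the time, the measured TCP pose, the force, the opening and the grip force at its end, in the units of the state.
- bot.read_state(): the state, without advancing time (a new reading comes with each control period).
- imaging.capture(name): name is "scene" or "top"; returns a dict with "frame" (400x640x3 uint8, red, green, blue), "camera_matrix" (3x3 intrinsics, pixels), "k1" (the pictures are not rectified: a ray, as slopes to the right and down, at radius r is drawn at 1 + k1 r^2 times it, then the intrinsics apply), "R" (3x3) and "t" (3): a world point X has camera coordinates R X + t. Camera axes: x right, y down, z forward; pixel columns grow to the right and rows downward; lengths in m; the calibration is good to about 2 mm. A picture is of the moment at which its call begins. There is no depth.
- bot.hand_in(): hands the job in; it is judged then, once.
Trained networks look in the newest picture that a camera, given by its name, has taken for a name from the list of things; names that differ only in an ending like _2 or _b are one class to them, and where a whole thing is asked for, a point or a joint stands for the part that bears it (a point fixed in the world has none). Each returns a list of dicts, best first, with "confidence" (0 to 1); they miss things now and then, are a little off and sometimes report something else, mostly with a low value. They report only what shows in the picture. A call takes as long as a camera call. They do not tell look-alikes from the thing itself.
- finder.recognise(camera, name): "at" ([x, y, z] in m, in world coordinates, good to about 4 mm: the middle of the surface that is visible of it).
- finder.outline_of(camera, name): "pixels" (400x640 bool, what is visible of it).
The state is a dict: "time_s": time; "joint_positions": joint angles; "qvel": joint speeds; "tau": joint torques, N m; "position": TCP position; "tcp_rot": TCP orientation; "force": force on the tool from outside, world axes, zero at the start; "moment": the same for the moment, N m; "opening": opening from 0.0 (shut) to 1.0 (fully open); "grasp_force": force on a finger pad.
Only numpy, scipy, OpenCV 4.12 (cv2) and the standard library are available. Lean on these libraries where they do the work, as an engineer would, in place of code of your own. Each camera call takes 0.05 s, during which the arm holds its last target. There are 200 camera calls.

## Working session

There is one attempt and no reset: what is moved stays moved. The work goes in short steps, Python scripts to look and compute and a tool call to move; the robot and the scene stay as the last step left them, time stands still between calls to the robot, and variables do not carry over. Pictures are saved under pics/ and viewed, at most 10 in all, crops included, and the job is handed in when it is done.

Besides the shell and the picture viewer there is one more tool, called after "Request:" as name(argument=value, ...), one argument or row to a line, values as JSON. play_rows: Moves the arm, as the interface text tells. Its arguments: {"type":"object","properties":{"motion":{"type":"array"},"fingers":{"type":"number"}},"required":["motion"]}

```bash
mkdir -p pics
cat > h.py <<'E'
import numpy as np, cv2
from rig import bot, imaging, finder
def cap(n,f=None):
    c=imaging.capture(n)
    if f: cv2.imwrite(f'pics/{f}.png',c['frame'][:,:,::-1])
    return c
def ray(c,u,v):
    K=c['camera_matrix'];p=np.array([(u-K[0,2])/K[0,0],(v-K[1,2])/K[1,1]]);q=p.copy()
    for _ in range(20): q=p/(1+c['k1']*(q@q))
    R=np.array(c['R']);d=R.T@np.array([q[0],q[1],1]);o=-R.T@np.array(c['t']);return o,d
def atz(c,u,v,z):
    o,d=ray(c,u,v);return o+d*(z-o[2])/d[2]
def proj(c,X):
    x=np.array(c['R'])@np.array(X)+np.array(c['t']);p=x[:2]/x[2];p=p*(1+c['k1']*(p@p));K=c['camera_matrix']
    return np.array([K[0,0]*p[0]+K[0,2],K[1,1]*p[1]+K[1,2]])
E
python3 - <<'E'
from h import *
np.set_printoptions(precision=4,suppress=True)
for n in ('scene','top'):
    c=cap(n,n+'0')
    for k in ('rack','stop','stop_back','stop_face','lever','lever_hinge','lever_tip','rack_end','bottle','splitter','cup','tweezer_case'):
        try:
            for r in finder.recognise(n,k): print(n,k,round(r['confidence'],2),np.round(r['at'],3),proj(c,r['at']).round())
        except Exception as e: print(n,k,e)
E
```

```text
scene rack 0.89 [0.595 0.13  0.018] [300. 211.]
scene stop 0.67 [0.56  0.023 0.03 ] [281. 182.]
scene stop_back 0.92 [0.563 0.031 0.032] [282. 183.]
scene stop_face 0.63 [0.565 0.025 0.034] [280. 182.]
scene lever 0.67 [0.567 0.01  0.066] [275. 169.]
scene lever_hinge 0.75 [0.53  0.447 0.06 ] [437. 255.]
scene lever_tip 0.66 [0.569 0.012 0.063] [274. 171.]
scene rack_end 0.67 [0.599 0.128 0.015] [298. 213.]
scene bottle 0.75 [0.431 0.154 0.058] [355. 174.]
scene bottle 0.58 [0.571 0.122 0.049] [305. 195.]
scene splitter 0.86 [0.782 0.21  0.028] [259. 269.]
scene splitter 0.7 [0.641 0.336 0.017] [355. 269.]
scene splitter 0.63 [0.6   0.188 0.029] [316. 221.]
scene cup 0.69 [0.531 0.447 0.059] [437. 255.]
scene tweezer_case 0.62 [ 0.771 -0.034  0.016] [196. 213.]
top rack 0.6 [0.576 0.098 0.003] [359. 206.]
top stop 0.68 [0.564 0.013 0.032] [400. 212.]
top stop_back 0.74 [0.563 0.012 0.033] [400. 212.]
top stop_back 0.72 [0.589 0.189 0.029] [318. 198.]
top stop_face 0.78 [0.561 0.016 0.029] [398. 213.]
top lever 0.48 [0.569 0.009 0.088] [407. 208.]
top lever_tip 0.55 [0.564 0.016 0.035] [399. 212.]
top lever_tip 0.47 [0.565 0.004 0.089] [409. 210.]
top rack_end 0.92 [0.582 0.096 0.002] [360. 204.]
top bottle 0.71 [0.559 0.113 0.051] [354. 213.]
top bottle 0.55 [0.423 0.148 0.072] [336. 279.]
top bottle 0.16 [0.515 0.453 0.036] [193. 230.]
top splitter 0.71 [0.632 0.33  0.019] [254. 178.]
top splitter 0.6 [0.772 0.205 0.024] [312. 115.]
top splitter 0.57 [0.588 0.188 0.03 ] [319. 199.]
top cup 0.69 [0.515 0.451 0.035] [194. 230.]
top cup 0.56 [0.564 0.013 0.032] [400. 212.]
top tweezer_case 0.6 [ 0.765 -0.039  0.017] [422. 122.]
```

Run:
```python
import cv2
a=cv2.imread('pics/top0.png')[90:300,170:450]; cv2.imwrite('pics/topc.png',cv2.resize(a,None,fx=2.8,fy=2.8,interpolation=2))
a=cv2.imread('pics/scene0.png')[120:310,180:450]; cv2.imwrite('pics/scenec.png',cv2.resize(a,None,fx=2.9,fy=2.9,interpolation=2))
```

```text
(no output)
```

View pics/topc.png

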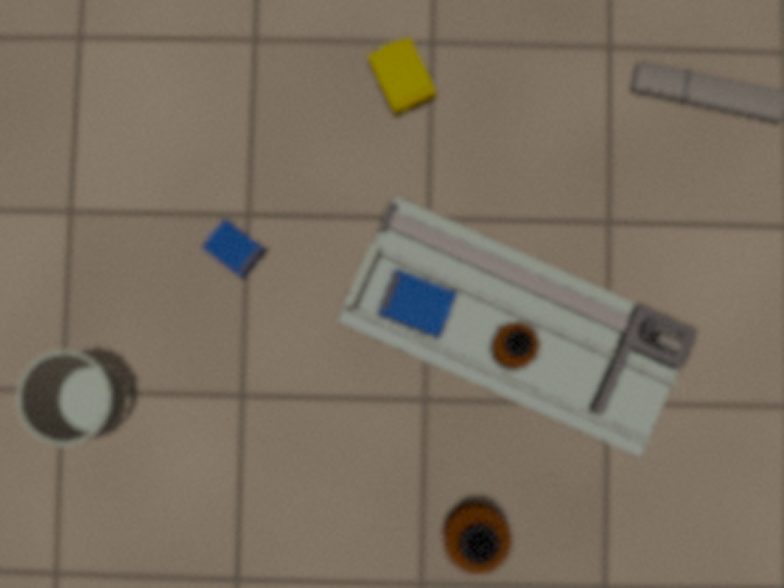

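View pics/scenec.png

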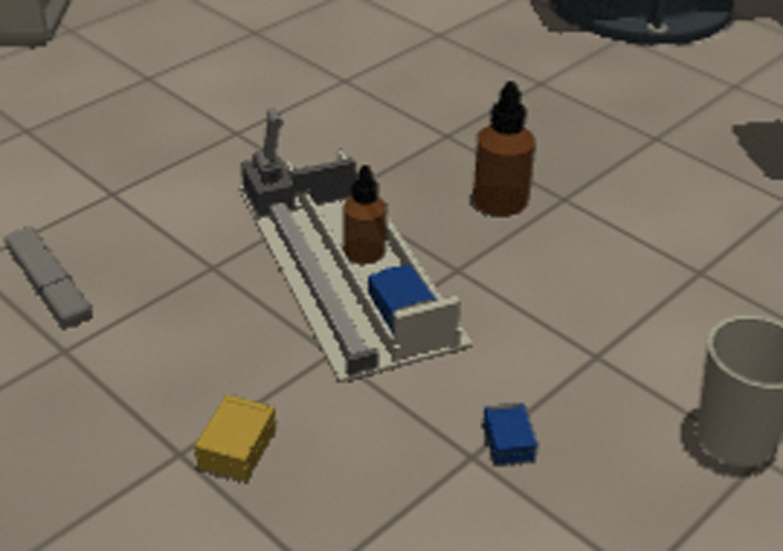

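The candidates are (full top-image px):
- **Bottles:** the one in the tray at (354,213) is the smaller. The one at (336,279) on the shelf is larger, so it isn't wanted.
- **Splitters:** the blue one in the tray at (319,199) is the larger blue. The blue at (254,178) is small, and (312,115) is yellow.

Both wanted things are already in the tray, with the splitter nearest the end wall. The stop sits at the far (right) end at (400,212) with its lever open.

Next I'll fit the rack pose.

```bash
cat > fit.py <<'E'
from h import *
from scipy.optimize import least_squares
np.set_printoptions(precision=4,suppress=True)
T=imaging.capture('top');S=imaging.capture('scene')
t=lambda a,b:(170+a/2.8,90+b/2.8); s=lambda a,b:(180+a/2.9,120+b/2.9)
obs=[(T,t(395,198),(.055,.13,.004)),(T,t(340,321),(-.055,.13,.004)),(T,t(641,456),(-.055,-.13,.004)),
(S,s(340,380),(.055,.13,.002)),(S,s(471,346),(-.055,.13,.002)),
(S,s(347,372),(.0425,.13,.006))]
def W(p,X):
    c,n=np.cos(p[2]),np.sin(p[2]);return np.array([p[0]+c*X[0]-n*X[1],p[1]+n*X[0]+c*X[1],X[2]])
obs=obs[:5]
def f(p): return np.concatenate([proj(c,W(p,X))-u for c,u,X in obs])
r=least_squares(f,[.58,.11,-.3]);p=r.x
if __name__=='__main__':
    print(p,np.degrees(p[2]));print(r.fun.reshape(-1,2))
    np.save('rack.npy',p)
    for n,X in dict(back=(.035,-.13,.021),hinge=(.035,-.105,.042),end=(-.017,.12,.006),dir=(0,1,0)).items(): print(n,W(p,X))
    for n,C in(('top',T),('scene',S)):
        # stop: top edge back corners of carriage, lever tip
        for X in((.018,-.13,.034),(.052,-.13,.034),(.052,-.08,.034),(-.04,-.08,.044),(.035-.047*np.sin(.35),-.105,.042+.047*np.cos(.35))): 
            q=proj(C,W(p,X)); o=(170,90,2.8) if n=='top' else(180,120,2.9); print(n,X,((q-o[:2])*o[2]).round())
    st=bot.read_state();print(st)
E
python3 fit.py
```

```text
[ 0.5765  0.1077 -0.3984] -22.826609828149916
[[-0.0826 -1.4287]
 [-0.9806 -0.0087]
 [ 0.1953  0.1355]
 [-0.4128 -0.567 ]
 [ 0.703  -1.7048]]
back [ 0.5583 -0.0257  0.021 ]
hinge [ 0.568  -0.0026  0.042 ]
end [0.6073 0.2249 0.006 ]
dir [0.9644 1.0294 0.    ]
top (0.018, -0.13, 0.034) [686. 370.]
top (0.052, -0.13, 0.034) [703. 329.]
top (0.052, -0.08, 0.034) [644. 302.]
top (-0.04, -0.08, 0.044) [598. 413.]
top (np.float64(0.01888380304959379), -0.105, np.float64(0.08615051750382681)) [670. 352.]
scene (0.018, -0.13, 0.034) [275. 148.]
scene (0.052, -0.13, 0.034) [239. 156.]
scene (0.052, -0.08, 0.034) [255. 187.]
scene (-0.04, -0.08, 0.044) [356. 156.]
scene (np.float64(0.01888380304959379), -0.105, np.float64(0.08615051750382681)) [281. 113.]
{'time_s': 1.4, 'joint_positions': array([ 55.089 ,  30.2221,  82.0867,  -0.0016,  67.689 , -10.2265]), 'qvel': array([-0.034 ,  0.0386,  0.0623,  0.0634, -0.0155, -0.061 ]), 'tau': array([  0.0013, -44.002 , -17.6975,   0.0633,   0.0506,  -0.    ]), 'position': array([0.261 , 0.5679, 0.2396]), 'tcp_rot': array([[-0.9086,  0.4176,  0.    ],
       [ 0.4176,  0.9086,  0.    ],
       [-0.    ,  0.    , -1.    ]]), 'force': array([-0.6564,  0.0449, -0.0005]), 'moment': array([ 0.0313,  0.0412, -0.0039]), 'grasp_force': 0.0, 'opening': 1.0002296007394949}
```

```bash
cat >> h.py <<'E'
from scipy.spatial.transform import Rotation as Ro
def go(x,y,z,tilt=0,s=1,up=None,off=.017):
    """row taking the fingertip to rack (x,y,z), tool y along s*rack x, tilted about it so z leans to +y"""
    p=np.load('rack.npy');c,n=np.cos(p[2]),np.sin(p[2]);rx=np.array([c,n,0]);ry=np.array([-n,c,0])
    a=np.radians(tilt);zt=np.sin(a)*ry-np.cos(a)*np.array([0,0,1]);yt=s*rx
    R=np.column_stack([np.cross(yt,zt),yt,zt])
    P=np.array([p[0],p[1],0])+x*rx+y*ry+np.array([0,0,z])-off*zt
    st=bot.read_state();Rc=np.array(st['tcp_rot'])
    d=Rc.T@(P-st['position']);w=Ro.from_matrix(Rc.T@R).as_rotvec(degrees=True)
    print('t',round(st['time_s'],2),'row',d.round(4),w.round(2),'tcp target',P.round(3))
def where():
    p=np.load('rack.npy');c,n=np.cos(p[2]),np.sin(p[2]);st=bot.read_state()
    X=st['position']+.017*np.array(st['tcp_rot'])[:,2]-[p[0],p[1],0]
    rot=lambda v:np.round([c*v[0]+n*v[1],-n*v[0]+c*v[1],v[2]],4)
    print('tip rack',rot(X),'force rack',rot(st['force']),'open',st['opening'])
E
python3 -c "
from h import *
go(.035,-.175,.13,0,1);go(.035,-.175,.13,0,-1)"
```

```text
t 1.4 row [-0.5195 -0.4602  0.0926] [ 0.    0.   88.14] tcp target [ 0.541 -0.067  0.147]
t 1.4 row [-0.5195 -0.4602  0.0926] [ -0.     0.   -91.86] tcp target [ 0.541 -0.067  0.147]
```

View pics/top0.png

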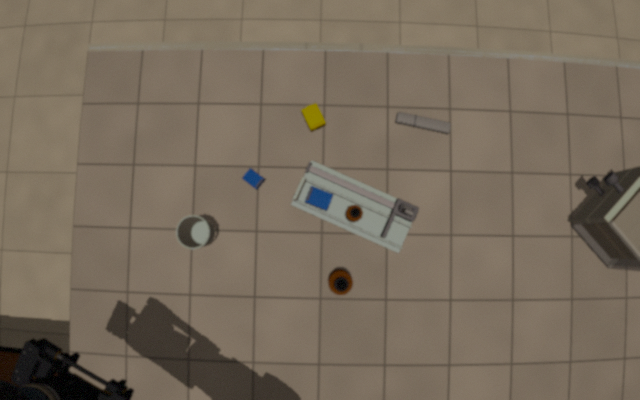

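The drawer unit is at px (570–640, 170–270), well clear of the rack. I'll travel high to a point behind the stop.

The rows are not in the units I measure in: turns go in shares of 90 degrees. I convert before sending: 45 degrees / 90 = 0.5.

Request:
play_rows(
  motion=[
    [[-0.175, -0.155, 0, 0, 0, 0.5], [-0.175, -0.155, 0, 0, 0, 0.5], [-0.175, -0.155, 0, 0, 0, 0.5], [-0.175, -0.155, 0, 0, 0, 0.5], [-0.175, -0.155, 0, 0, 0, 0.5], [-0.175, -0.155, 0, 0, 0, 0.5], [-0.175, -0.155, 0, 0, 0, 0.5], [-0.175, -0.155, 0, 0, 0, 0.5]],
  ],
  fingers=0,
)

```text
time_s: 2.07
position: [0.3561, 0.3526, 0.2398]
tcp_rot: [[-0.344, 0.939, 0.0], [0.939, 0.344, 0.0], [0.0, 0.0, -1.0]]
force: [0.3, 0.7, 0.3]
opening: 0.479
grasp_force: 0.0
```

```bash
python3 -c "
from h import *
where();go(.035,-.175,.22,15,1)"
```

```text
tip rack [-0.2981  0.1403  0.2228] force rack [-0.0284  0.7263  0.3302] open 0.47935105213368717
t 2.07 row [-0.4609  0.0262  0.0034] [-5.6  14.27 42.67] tcp target [ 0.539 -0.071  0.236]
```

To row units: 42.67 degrees / 90 = 0.4741.

Request:
play_rows(
  motion=[
    [[-0.46, 0.026, 0.003, -0.0622, 0.1586, 0.4741], [-0.46, 0.026, 0.003, -0.0622, 0.1586, 0.4741], [-0.46, 0.026, 0.003, -0.0622, 0.1586, 0.4741], [-0.46, 0.026, 0.003, -0.0622, 0.1586, 0.4741], [-0.46, 0.026, 0.003, -0.0622, 0.1586, 0.4741], [-0.46, 0.026, 0.003, -0.0622, 0.1586, 0.4741], [-0.46, 0.026, 0.003, -0.0622, 0.1586, 0.4741], [-0.46, 0.026, 0.003, -0.0622, 0.1586, 0.4741]],
  ],
)

```text
time_s: 2.73
position: [0.4886, 0.0468, 0.2375]
tcp_rot: [[0.371, 0.923, 0.1], [0.892, -0.385, 0.239], [0.259, -0.0, -0.966]]
force: [1.1, 0.5, 0.2]
opening: 0.004
grasp_force: 0.0
```

```bash
python3 -c "
from h import *
where();go(.035,-.175,.12,15,1)"
```

```text
tip rack [-0.0574 -0.0858  0.2211] force rack [0.7874 0.8779 0.2011] open 0.004056090813427459
t 2.73 row [-0.1126  0.092   0.0744] [-0.06 -0.03  0.2 ] tcp target [ 0.539 -0.071  0.136]
```

Request:
play_rows(
  motion=[
    [[-0.113, 0.092, 0.074, 0, 0, 0], [-0.113, 0.092, 0.074, 0, 0, 0], [-0.113, 0.092, 0.074, 0, 0, 0], [-0.113, 0.092, 0.074, 0, 0, 0], [-0.113, 0.092, 0.074, 0, 0, 0], [-0.113, 0.092, 0.074, 0, 0, 0], [-0.113, 0.092, 0.074, 0, 0, 0], [-0.113, 0.092, 0.074, 0, 0, 0]],
  ],
)

```text
time_s: 3.4
position: [0.5386, -0.0685, 0.1375]
tcp_rot: [[0.369, 0.924, 0.099], [0.893, -0.382, 0.239], [0.259, 0.0, -0.966]]
force: [0.2, 0.9, -0.3]
opening: 0.008
grasp_force: 0.0
```

```bash
python3 -c "
from h import *
where();go(.035,-.175,.02,15,1);cap('scene','s1')
import cv2
a=cv2.imread('pics/s1.png')[80:280,160:430]; cv2.imwrite('pics/s1c.png',cv2.resize(a,None,fx=2.9,fy=2.9,interpolation=2))"
```

```text
tip rack [ 0.0334 -0.1727  0.1211] force rack [-0.1078  0.878  -0.3453] open 0.007578116411556181
t 3.4 row [-0.0284  0.0015  0.0971] [-0.07  0.01  0.35] tcp target [ 0.539 -0.071  0.036]
```

View pics/s1c.png

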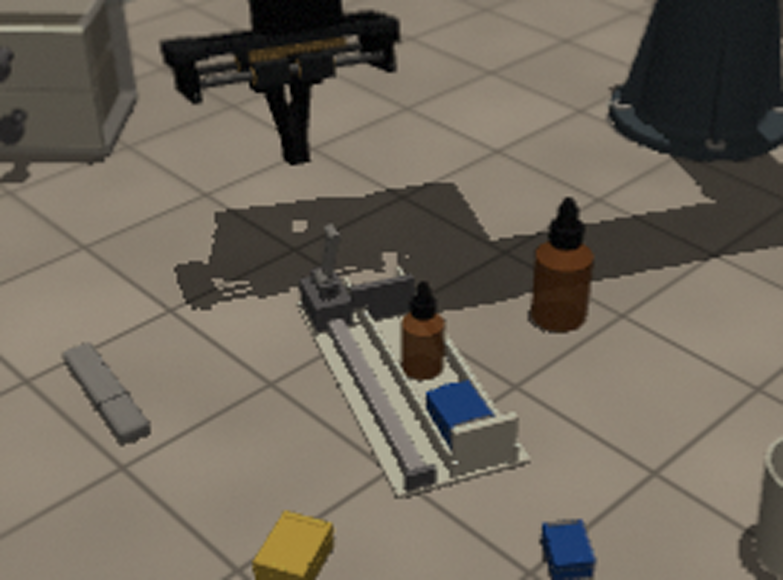

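The gripper tip is at crop (296,160), behind and above the stop (325,295). Descending.

To row units: 0.35 degrees / 90 = 0.0039.

Request:
play_rows(
  motion=[
    [[-0.028, 0.0015, 0.097, 0, 0, 0.0039], [-0.028, 0.0015, 0.097, 0, 0, 0.0039], [-0.028, 0.0015, 0.097, 0, 0, 0.0039], [-0.028, 0.0015, 0.097, 0, 0, 0.0039], [-0.028, 0.0015, 0.097, 0, 0, 0.0039]],
  ],
)

```text
time_s: 3.87
position: [0.5392, -0.0713, 0.0362]
tcp_rot: [[0.376, 0.921, 0.098], [0.89, -0.388, 0.239], [0.259, -0.003, -0.966]]
force: [-0.6, 0.2, -0.2]
opening: 0.002
grasp_force: 0.0
```

```bash
python3 -c "
from h import *
where();go(.035,-.145,.02,15,1);go(.035,-.08,.02,15,1);go(.035,-.045,.02,15,1)"
```

```text
tip rack [ 0.035  -0.1751  0.0198] force rack [-0.6555 -0.0763 -0.1694] open 0.0021809518194677814
t 3.87 row [ 0.0291 -0.0001  0.0075] [-0.13  0.01 -0.07] tcp target [ 0.551 -0.044  0.036]
t 3.87 row [ 0.0919 -0.0001  0.0244] [-0.13  0.01 -0.07] tcp target [0.576 0.016 0.036]
t 3.87 row [ 0.1257 -0.0002  0.0334] [-0.13  0.01 -0.07] tcp target [0.59  0.049 0.036]
```

Request:
play_rows(
  motion=[
    [[0.006, 0, 0.0016, 0, 0, 0], [0.012, 0, 0.0032, 0, 0, 0], [0.018, 0, 0.0048, 0, 0, 0], [0.024, 0, 0.0064, 0, 0, 0], [0.03, 0, 0.008, 0, 0, 0], [0.036, 0, 0.0096, 0, 0, 0], [0.042, 0, 0.0112, 0, 0, 0], [0.048, 0, 0.0129, 0, 0, 0]],
  ],
)

```text
time_s: 4.53
position: [0.5577, -0.0316, 0.0367]
tcp_rot: [[0.37, 0.924, 0.099], [0.895, -0.383, 0.228], [0.248, 0.004, -0.969]]
force: [-23.9, -36.6, 28.5]
opening: 0.005
grasp_force: 21.2
```

Request:
play_rows(
  motion=[
    [[0.005, 0, 0.0013, 0, 0, 0], [0.01, 0, 0.0027, 0, 0, 0], [0.015, 0, 0.004, 0, 0, 0], [0.02, 0, 0.0054, 0, 0, 0], [0.025, 0, 0.0067, 0, 0, 0], [0.03, 0, 0.008, 0, 0, 0], [0.035, 0, 0.0094, 0, 0, 0], [0.04, 0, 0.0107, 0, 0, 0]],
  ],
)

```text
time_s: 5.2
position: [0.5768, 0.0094, 0.0369]
tcp_rot: [[0.376, 0.921, 0.104], [0.89, -0.39, 0.235], [0.256, 0.004, -0.967]]
force: [-4.1, -9.6, 11.9]
opening: 0.005
grasp_force: 6.8
```

```bash
python3 -c "
from h import *
where();go(.035,-.04,.02,15,1)
cap('scene','s2');c=cap('top','t2')
import cv2
a=cv2.imread('pics/s2.png')[120:280,220:430]; b=cv2.imread('pics/t2.png')[130:290,250:460];cv2.imwrite('pics/s2c.png',cv2.resize(cv2.hconcat([a,b]),None,fx=1.9,fy=1.9,interpolation=2))"
```

```text
tip rack [ 0.0385 -0.0861  0.0205] force rack [ -0.0385 -10.4804  11.9181] open 0.004555997630714057
t 5.2 row [ 0.0444 -0.0035  0.0123] [ 0.27  0.14 -0.06] tcp target [0.591 0.053 0.036]
```

View pics/s2c.png

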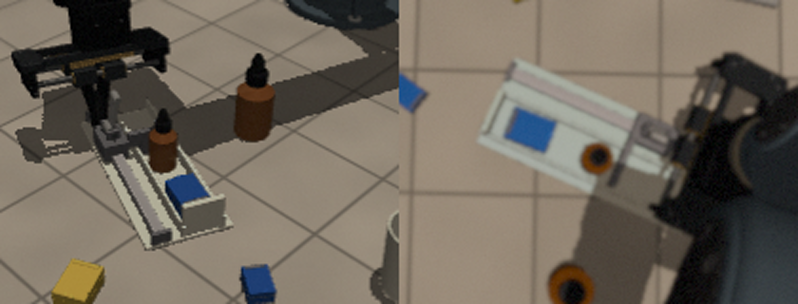

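The stop is moving with the bottle upright, and the paddle has just reached the bottle at crop (597,157). The upward force comes from the tilted fingertip scraping the rail top (18 mm), so I'll raise the tip 5 mm and continue.

Request:
play_rows(
  motion=[
    [[0.0013, 0, -0.005, 0, 0, 0], [0.0013, 0, -0.005, 0, 0, 0], [0.005, -0.001, -0.004, 0, 0, 0], [0.009, -0.002, -0.0028, 0, 0, 0], [0.013, -0.003, -0.0017, 0, 0, 0], [0.017, -0.003, -0.0006, 0, 0, 0], [0.021, -0.003, 0.0004, 0, 0, 0], [0.021, -0.003, 0.0004, 0, 0, 0]],
  ],
)

```text
time_s: 5.97
position: [0.5799, 0.0326, 0.0405]
tcp_rot: [[0.376, 0.921, 0.098], [0.89, -0.389, 0.24], [0.259, -0.003, -0.966]]
force: [0.1, -1.8, 0.3]
opening: 0.009
grasp_force: 0.6
```

```bash
python3 -c "
from h import *
where();go(.035,-.04,.0245,15,1)"
```

```text
tip rack [ 0.0323 -0.0635  0.0241] force rack [ 0.7904 -1.5825  0.2537] open 0.008911745748401197
t 5.97 row [0.0228 0.0027 0.0057] [-0.15 -0.   -0.09] tcp target [0.591 0.053 0.041]
```

Request:
play_rows(
  motion=[
    [[0.003, 0.001, 0.0008, 0, 0, 0], [0.006, 0.002, 0.0016, 0, 0, 0], [0.009, 0.0027, 0.0024, 0, 0, 0], [0.012, 0.0027, 0.0032, 0, 0, 0], [0.015, 0.0027, 0.004, 0, 0, 0], [0.018, 0.0027, 0.0048, 0, 0, 0], [0.021, 0.0027, 0.0056, 0, 0, 0], [0.022, 0.0027, 0.0058, 0, 0, 0]],
  ],
)

```text
time_s: 6.63
position: [0.5911, 0.0519, 0.0406]
tcp_rot: [[0.377, 0.921, 0.098], [0.89, -0.389, 0.239], [0.258, -0.003, -0.966]]
force: [-4.1, -1.9, -1.0]
opening: 0.006
grasp_force: 1.8
```

```bash
python3 -c "
from h import *
where();go(.035,-.025,.0245,15,1)
cap('scene','s3');c=cap('top','t3')
import cv2
a=cv2.imread('pics/s3.png')[140:250,240:380]; b=cv2.imread('pics/t3.png')[140:250,270:410];cv2.imwrite('pics/s3c.png',cv2.resize(cv2.hconcat([a,b]),None,fx=2.8,fy=2.8,interpolation=2))"
```

```text
tip rack [ 0.0351 -0.0413  0.0242] force rack [-3.0377 -3.3809 -0.998 ] open 0.006122566084528919
t 6.63 row [ 0.0159 -0.0002  0.0039] [-0.12  0.03 -0.11] tcp target [0.597 0.067 0.041]
```

View pics/s3c.png

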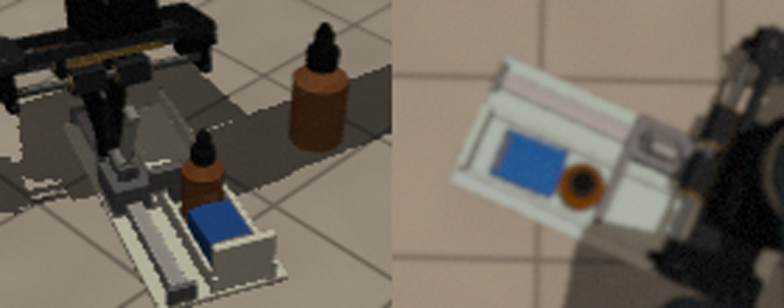

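The bottle (crop 583,185) is upright and touching the splitter (530,160), with about 10 mm left to the wall. Continuing slowly, watching the force.

Request:
play_rows(
  motion=[
    [[0.0015, 0, 0.0004, 0, 0, 0], [0.003, 0, 0.0008, 0, 0, 0], [0.0045, 0, 0.0012, 0, 0, 0], [0.006, 0, 0.0016, 0, 0, 0], [0.0075, 0, 0.002, 0, 0, 0], [0.009, 0, 0.0024, 0, 0, 0], [0.0095, 0, 0.0025, 0, 0, 0]],
  ],
)

```text
time_s: 7.32
position: [0.5955, 0.0605, 0.0409]
tcp_rot: [[0.377, 0.921, 0.1], [0.89, -0.39, 0.238], [0.258, -0.001, -0.966]]
force: [-2.8, -2.6, -2.1]
opening: 0.004
grasp_force: 1.8
```

```bash
python3 -c "
from h import *
where()"
```

```text
tip rack [ 0.0359 -0.0318  0.0244] force rack [-1.6024 -3.4446 -2.0655] open 0.003967593805336291
```

Request:
play_rows(
  motion=[
    [[0.001, 0, 0.0003, 0, 0, 0], [0.002, 0, 0.0005, 0, 0, 0], [0.003, 0, 0.0008, 0, 0, 0], [0.004, 0, 0.0011, 0, 0, 0], [0.004, 0, 0.0011, 0, 0, 0]],
  ],
)

```text
time_s: 7.73
position: [0.5971, 0.0643, 0.0409]
tcp_rot: [[0.377, 0.921, 0.1], [0.889, -0.39, 0.239], [0.259, -0.001, -0.966]]
force: [-1.8, -1.7, -1.4]
opening: 0.004
grasp_force: 1.5
```

```bash
python3 -c "
from h import *
where()"
```

```text
tip rack [ 0.0359 -0.0276  0.0244] force rack [-1.0085 -2.3092 -1.4429] open 0.003992613753866406
```

Request:
play_rows(
  motion=[
    [[0.001, 0, 0.0003, 0, 0, 0], [0.002, 0, 0.0005, 0, 0, 0], [0.003, 0, 0.0008, 0, 0, 0], [0.003, 0, 0.0008, 0, 0, 0]],
  ],
)

```text
time_s: 8.07
position: [0.5981, 0.0666, 0.0408]
tcp_rot: [[0.376, 0.921, 0.099], [0.89, -0.389, 0.238], [0.257, -0.001, -0.966]]
force: [-3.4, -5.7, -0.0]
opening: 0.005
grasp_force: 3.0
```

```bash
python3 -c "
from h import *
where()
cap('scene','s4');c=cap('top','t4')
import cv2
a=cv2.imread('pics/s4.png')[140:250,240:380]; b=cv2.imread('pics/t4.png')[140:250,270:410];cv2.imwrite('pics/s4c.png',cv2.resize(cv2.hconcat([a,b]),None,fx=2.8,fy=2.8,interpolation=2))"
```

```text
tip rack [ 0.0359 -0.0252  0.0244] force rack [-9.6710e-01 -6.5793e+00 -4.4000e-03] open 0.005448406232802227
```

View pics/s4c.png

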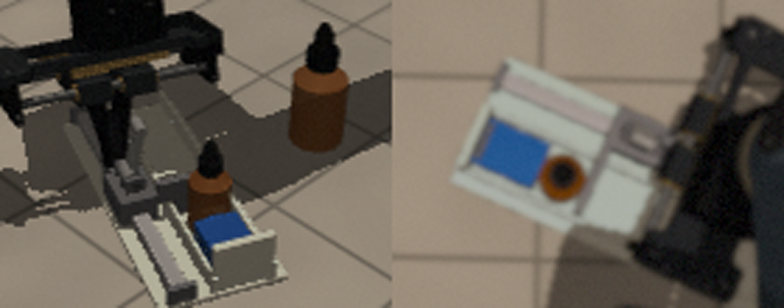

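The force is rising and the splitter looks almost at the wall. I'll push 2 mm more to confirm it's blocked.

Request:
play_rows(
  motion=[
    [[0.001, 0, 0.0003, 0, 0, 0], [0.002, 0, 0.0005, 0, 0, 0], [0.002, 0, 0.0005, 0, 0, 0]],
  ],
)

```text
time_s: 8.42
position: [0.5983, 0.067, 0.0407]
tcp_rot: [[0.376, 0.922, 0.098], [0.891, -0.388, 0.236], [0.255, -0.001, -0.967]]
force: [-5.8, -10.9, 0.5]
opening: 0.006
grasp_force: 6.2
```

```bash
python3 -c "
from h import *
where()"
```

```text
tip rack [ 0.0359 -0.0247  0.0243] force rack [ -1.1219 -12.3332   0.5396] open 0.005828310206504607
```

The row is closed: commanding 2 mm moved it only 0.5 mm, at 12 N. Backing off, then up.

Request:
play_rows(
  motion=[
    [[-0.005, 0, -0.0013, 0, 0, 0], [-0.017, 0, -0.0047, 0, 0, 0], [-0.03, 0, -0.008, 0, 0, 0], [-0.025, 0, -0.04, 0, 0, 0], [-0.01, 0, -0.08, 0, 0, 0], [0, 0, -0.118, 0, 0, 0], [0, 0, -0.118, 0, 0, 0]],
  ],
)

```text
time_s: 9.0
position: [0.5934, 0.0404, 0.1631]
tcp_rot: [[0.374, 0.92, 0.117], [0.889, -0.391, 0.237], [0.263, 0.015, -0.965]]
force: [2.1, -0.3, 0.1]
opening: 0.001
grasp_force: 0.0
```

```bash
python3 -c "
from h import *
where()
for n in('scene','top'):
    c=cap(n,n[0]+'5')
    for k in('stop','lever','lever_tip','bottle','splitter'):
        for r in finder.recognise(n,k):
            print(n,k,round(r['confidence'],2),np.round(r['at'],3))
p=np.load('rack.npy');cc,nn=np.cos(p[2]),np.sin(p[2])
c=imaging.capture('top');print([proj(c,[p[0]+cc*x-nn*y,p[1]+nn*x+cc*y,z]).round(1) for x,y,z in((.019,.0095,.086),(.035,.0095,.042),(.018,-.0155,.034),(.052,-.0155,.034))])
import cv2
a=cv2.imread('pics/s5.png')[140:250,240:380]; b=cv2.imread('pics/t5.png')[140:250,270:410];cv2.imwrite('pics/s5c.png',cv2.resize(cv2.hconcat([a,b]),None,fx=2.8,fy=2.8,interpolation=2))
go(-.025,.0095,.12,0,1)"
```

```text
tip rack [ 0.042  -0.051   0.1467] force rack [2.0926 0.5131 0.0988] open 0.000809313381360098
scene stop 0.88 [0.609 0.116 0.031]
scene lever_tip 0.52 [0.613 0.11  0.063]
scene lever_tip 0.17 [0.529 0.449 0.059]
scene bottle 0.9 [0.591 0.17  0.054]
scene bottle 0.87 [0.431 0.154 0.06 ]
scene splitter 0.86 [0.782 0.209 0.025]
scene splitter 0.76 [0.601 0.191 0.031]
scene splitter 0.76 [0.638 0.336 0.02 ]
top stop 0.67 [0.606 0.111 0.033]
top lever 0.55 [0.606 0.102 0.093]
top lever 0.22 [ 0.761 -0.042  0.016]
top lever_tip 0.54 [0.609 0.102 0.09 ]
top bottle 0.79 [0.424 0.148 0.071]
top bottle 0.76 [0.576 0.162 0.053]
top splitter 0.96 [0.77  0.208 0.023]
top splitter 0.85 [0.598 0.206 0.026]
top splitter 0.75 [0.633 0.331 0.018]
[array([357.4, 192.6]), array([358.8, 187.8]), array([366. , 200.2]), array([372.3, 185.7])]
t 9.65 row [ 0.0602 -0.0608  0.0342] [ -0.14 -14.97  -0.14] tcp target [0.557 0.126 0.137]
```

View pics/s5c.png

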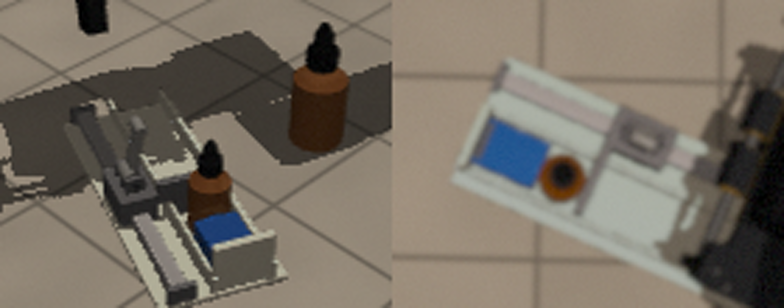

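The row is closed: splitter against the wall (crop 515,150), bottle upright (562,178), paddle behind it. Now the lever: I'll go upright on its −x side.

To row units: -15 degrees / 90 = -0.1667.

Request:
play_rows(
  motion=[
    [[0.06, -0.06, 0.034, 0, -0.1667, 0], [0.06, -0.06, 0.034, 0, -0.1667, 0], [0.06, -0.06, 0.034, 0, -0.1667, 0], [0.06, -0.06, 0.034, 0, -0.1667, 0], [0.06, -0.06, 0.034, 0, -0.1667, 0], [0.06, -0.06, 0.034, 0, -0.1667, 0]],
  ],
)

```text
time_s: 10.15
position: [0.558, 0.1258, 0.1375]
tcp_rot: [[0.389, 0.921, -0.001], [0.921, -0.389, 0.001], [-0.0, -0.002, -1.0]]
force: [0.1, -0.2, 1.4]
opening: 0.006
grasp_force: 0.0
```

```bash
python3 -c "
from h import *
where();go(-.018,.0085,.07,0,1);print(bot.read_state()['joint_positions'])"
```

```text
tip rack [-0.024   0.0095  0.1205] force rack [ 0.1305 -0.1653  1.3917] open 0.00616645346782059
t 10.15 row [-0.001   0.0061  0.0505] [-0.09  0.01 -0.05] tcp target [0.563 0.123 0.087]
[1.49824343e+00 3.40521388e+01 9.50012556e+01 4.14237768e-02
 5.10303750e+01 2.43525905e+01]
```

Request:
play_rows(
  motion=[
    [[-0.001, 0.003, 0.025, 0, 0, 0], [-0.001, 0.003, 0.05, 0, 0, 0], [-0.001, 0.003, 0.05, 0, 0, 0], [-0.001, 0.008, 0.05, 0, 0, 0], [-0.001, 0.013, 0.05, 0, 0, 0], [-0.001, 0.018, 0.05, 0, 0, 0], [-0.001, 0.023, 0.05, 0, 0, 0], [-0.001, 0.028, 0.05, 0, 0, 0]],
  ],
)

```text
time_s: 10.82
position: [0.5847, 0.1133, 0.0888]
tcp_rot: [[0.39, 0.921, 0.001], [0.921, -0.39, 0.0], [0.001, 0.001, -1.0]]
force: [-0.7, 0.4, 0.7]
opening: 0.007
grasp_force: 0.0
```

Request:
play_rows(
  motion=[
    [[0, 0.005, 0, 0, 0, 0], [0, 0.01, 0, 0, 0, 0], [0, 0.015, 0, 0, 0, 0], [0, 0.02, 0, 0, 0, 0], [0, 0.025, 0, 0, 0, 0], [0, 0.03, 0, 0, 0, 0], [0, 0.035, 0, 0, 0, 0], [0, 0.035, 0, 0, 0, 0]],
  ],
)

```text
time_s: 11.48
position: [0.616, 0.0997, 0.087]
tcp_rot: [[0.39, 0.921, -0.002], [0.921, -0.39, 0.0], [-0.001, -0.002, -1.0]]
force: [-1.7, 0.1, -0.5]
opening: 0.005
grasp_force: 0.7
```

```bash
python3 -c "
from h import *
where();go(.055,.0085,.07,0,1)
cap('scene','s6');c=cap('top','t6')
import cv2
a=cv2.imread('pics/s6.png')[120:250,220:380]; b=cv2.imread('pics/t6.png')[120:250,270:430];cv2.imwrite('pics/s6c.png',cv2.resize(cv2.hconcat([a,b]),None,fx=2.5,fy=2.5,interpolation=2))"
```

```text
tip rack [0.0396 0.008  0.07  ] force rack [-1.6041 -0.5371 -0.5034] open 0.004551366969228915
t 11.48 row [ 0.0005  0.0154 -0.    ] [-0.1   0.04 -0.12] tcp target [0.63  0.094 0.087]
```

View pics/s6c.png

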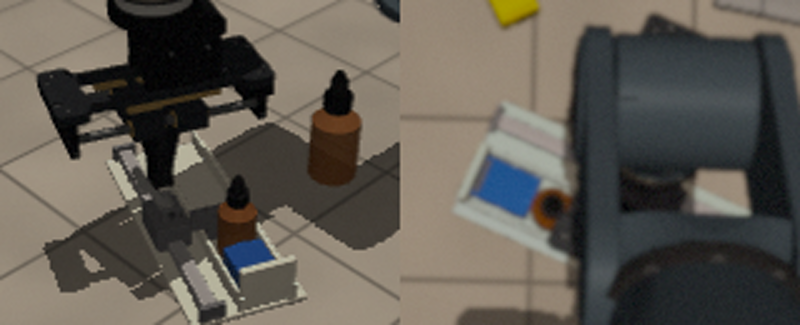

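The lever is turning over ahead of the fingers, at the expected 1.6 N. Continue past, then rise, shift over the tip and press down.

Request:
play_rows(
  motion=[
    [[0.0005, 0.005, 0, 0, 0, 0], [0.0005, 0.01, 0, 0, 0, 0], [0.0005, 0.015, 0, 0, 0, 0], [0.0005, 0.018, 0, 0, 0, 0], [0.0005, 0.018, -0.02, 0, 0, 0], [0.0005, 0.03, -0.025, 0, 0, 0], [0.0005, 0.04, -0.02, 0, 0, 0], [0.0005, 0.04, -0.015, 0, 0, 0]],
  ],
)

```text
time_s: 12.25
position: [0.6571, 0.0835, 0.1035]
tcp_rot: [[0.391, 0.921, 0.007], [0.921, -0.391, -0.001], [0.002, 0.007, -1.0]]
force: [1.0, -0.8, 0.2]
opening: 0.003
grasp_force: 0.0
```

```bash
python3 -c "
from h import *
where();go(.08,.0085,.05,0,1)"
```

```text
tip rack [0.0838 0.009  0.0865] force rack [ 1.1979 -0.3433  0.2123] open 0.0025655765919831096
t 12.25 row [-0.0006 -0.0039  0.0365] [ 0.38 -0.11 -0.17] tcp target [0.653 0.085 0.067]
```

Request:
play_rows(
  motion=[
    [[-0.0005, -0.003, 0.006, 0, 0, 0], [-0.0005, -0.003, 0.012, 0, 0, 0], [-0.0005, -0.003, 0.018, 0, 0, 0], [-0.0005, -0.003, 0.024, 0, 0, 0], [-0.0005, -0.003, 0.029, 0, 0, 0], [-0.0005, -0.003, 0.033, 0, 0, 0], [-0.0005, -0.003, 0.0365, 0, 0, 0], [-0.0005, -0.003, 0.0365, 0, 0, 0]],
  ],
)

```text
time_s: 12.92
position: [0.648, 0.0859, 0.0643]
tcp_rot: [[0.39, 0.921, -0.005], [0.921, -0.39, 0.0], [-0.002, -0.005, -1.0]]
force: [1.6, 0.3, 1.3]
opening: 0.002
grasp_force: 0.9
```

Request:
play_rows(
  motion=[
    [[0, 0, 0.001, 0, 0, 0], [0, 0, 0.002, 0, 0, 0], [0, 0, 0.003, 0, 0, 0], [0, 0, 0.003, 0, 0, 0]],
  ],
)

```text
time_s: 13.25
position: [0.6484, 0.0861, 0.0634]
tcp_rot: [[0.389, 0.921, -0.004], [0.921, -0.389, 0.0], [-0.001, -0.004, -1.0]]
force: [-0.9, -0.1, 7.3]
opening: 0.007
grasp_force: 3.5
```

```bash
python3 -c "
from h import *
where()"
```

```text
tip rack [0.0747 0.0079 0.0464] force rack [-0.807  -0.3953  7.2867] open 0.006850978650565961
```

Request:
play_rows(
  motion=[
    [[0, 0, 0.001, 0, 0, 0], [0, 0, 0.002, 0, 0, 0], [0, 0, 0.003, 0, 0, 0], [0, 0, 0.003, 0, 0, 0]],
  ],
)

```text
time_s: 13.58
position: [0.6486, 0.086, 0.0628]
tcp_rot: [[0.389, 0.921, -0.003], [0.921, -0.389, 0.0], [-0.001, -0.003, -1.0]]
force: [-6.5, -2.5, 19.1]
opening: 0.006
grasp_force: 9.0
```

```bash
python3 -c "
from h import *
where()"
```

```text
tip rack [0.0749 0.008  0.0458] force rack [-5.0021 -4.8316 19.1376] open 0.005804832029751752
```

The lever is on its end stop: 19 N with only 0.6 mm of travel. Retreat straight up and clear, then look.

Request:
play_rows(
  motion=[
    [[0, 0, -0.02, 0, 0, 0], [0, 0, -0.06, 0, 0, 0], [0, 0, -0.1, 0, 0, 0], [-0.03, 0, -0.14, 0, 0, 0], [-0.07, 0, -0.15, 0, 0, 0], [-0.11, 0, -0.15, 0, 0, 0], [-0.15, 0, -0.15, 0, 0, 0], [-0.15, 0, -0.15, 0, 0, 0]],
  ],
)

```text
time_s: 14.25
position: [0.5876, -0.0574, 0.2097]
tcp_rot: [[0.394, 0.919, -0.006], [0.919, -0.394, -0.002], [-0.004, -0.005, -1.0]]
force: [0.3, 0.3, -0.6]
opening: 0.008
grasp_force: 0.0
```

```bash
python3 -c "
from h import *
where()
cap('scene','s7');c=cap('top','t7')
import cv2
a=cv2.imread('pics/s7.png')[150:250,230:370]; b=cv2.imread('pics/t7.png')[140:240,270:410];cv2.imwrite('pics/s7c.png',cv2.resize(cv2.hconcat([a,b]),None,fx=2.8,fy=2.8,interpolation=2))"
```

```text
tip rack [ 0.0742 -0.1479  0.1927] force rack [ 0.1607  0.4471 -0.6395] open 0.008216228623389738
```

View pics/s7c.png

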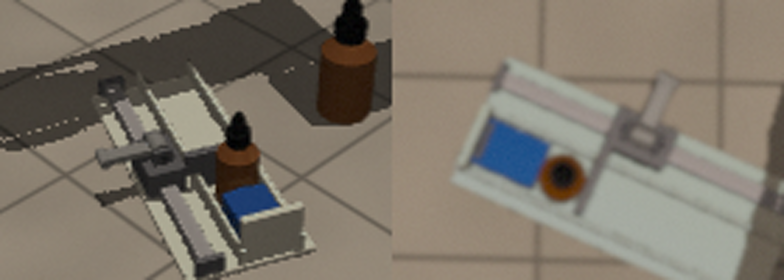

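The lever lies flat pointing to +x (crop 662,95). The splitter is against the wall, the bottle is upright between it and the paddle, and the arm is clear. Handing in.

```bash
python3 -c "
from h import *
print(bot.hand_in())"
```

```text
the job is handed in; nothing more can be done
None
```

I slid the stop until the bottle and splitter were snug against the end wall (12 N, no further travel), flipped the cam lever flat to its end stop, and handed the job in at about 14 s with the bottle standing; I never moved near the cup or the tweezer case.

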